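Take the eye dish out of its glazed case and turn it for the mirror

ROBOT

A 6-joint arm with a two-finger parallel gripper is mounted at the origin on the work surface. World frame = base frame: x ahead of the robot, y to its left, z up, the work surface at z = 0. Lengths are in mm, angles in rad, forces in N, time in s.
With the tool pointing down it reaches from about 275 to 750 mm from the base axis. Payload 10.2 kg.
Tool frame: the origin (TCP) lies midway between the tips of the shut fingers; the grasp point (between the pads) lies 19 mm behind it; z points along the fingers, y is the line along which they close (so a half turn about z gives the same grasp; the last joint's range is limited). The gripper opens to 85 mm and grips with 20 to 120 N. Pads are 22 mm wide; open, the fingers measure 114 mm over their backs; the gripper's body (76 mm by 85 mm) begins 54 mm behind the grasp point. The pads swing forward as they close: fully open they stand 13 mm farther back than shut.
Start: joints at [-1.543, 0.313, 1.498, -0, 1.331, -0.223], TCP at [130.28, -508.584, 231.294] pointing down, gripper open.
Joint ranges: [-2.94, 2.94], [-0.97, 2.17], [0.19, 2.56], [-1.23, 4.37], [0.02, 3.11], [-2.88, 2.88]. Speed limits (rad/s): [2.39, 2.39, 3.01, 3.14, 3.14, 3.14].

INTERFACE

Orientations are given as a unit quaternion [w, x, y, z].
In Python, from rig import sense, capture, finish_job, find_in, place_of gives the robot as it stands. The module is installed in compiled form; this text tells all that it offers.
- The arm moves only by the shell command python3 -m jog 'ROWS' [FORCE]. ROWS is JSON, a list of rows, each an object of numbers: "tx", "ty", "tz": the shift along the tool's x, y, z in mm; "ax", "ay", "az": the turn, a rotation vector about the tool's x, y, z in rad; "jaw": the closure, from -1 (fully open) to 1 (shut), so that 0 is half open. In form: [{"tx": .., "ty": .., "tz": .., "ax": .., "ay": .., "az": .., "jaw": ..}, ...]. A call has 1 to 5 rows; each row shifts and turns the commanded pose from where the row before left it, along the tool's axes as they then stand; what a row does not reach is not made up. A row lasts 1/8 s, in which the tool goes at most 62.5 mm and 10.7 degrees, less where a joint would pass 70% of its speed; a pose out of reach is approached as far as the arm can. A call with a gripper value outside its range is refused whole. The fingers move at their own pace and stop on an object; FORCE is the grip in N (left out, the last holds). Time passes only in rows, so rows that do not move let the fingers close. It gives the time, the measured TCP pose, the force, the opening and the grip force at its end, in the units of the state.
- sense(): the state, without advancing time (a new reading comes with each control period).
- capture(name): name is "side" or "top"; returns a dict with "color" (480x640x3 uint8, red, green, blue), "depth" (480x640 float32, mm along the optical axis (not along the pixel's ray), 0 where there is no reading), "fx", "fy", "cx", "cy" (pixels), "k1" (the pictures are not rectified: a ray, as slopes to the right and down, at radius r is drawn at 1 + k1 r^2 times it, then the intrinsics apply), "camera_from_world" (4x4, takes a point from world to camera coordinates). Camera axes: x right, y up, looking along -z (the intrinsics and any distortion apply to the point x, -y, -z); pixel columns grow to the right and rows downward; lengths in mm; the calibration is good to about 2 mm. A picture is of the moment at which its call begins.
- finish_job(): hands the job in; it is judged then, once.
Trained networks look in the newest picture that a camera, given by its name, has taken for a name from the list of things; names that differ only in an ending like _2 or _b are one class to them, and where a whole thing is asked for, a point or a joint stands for the part that bears it (a point fixed in the world has none). Each returns a list of dicts, best first, with "conf" (0 to 1); they miss things now and then, are a little off and sometimes report something else, mostly with a low value. They report only what shows in the picture. A call takes as long as a camera call. They do not tell look-alikes from the thing itself.
- find_in(query, camera): "centre" ([column, row] in pixels, amid what is visible of it).
- place_of(query, camera): "centre" ([column, row] in pixels: a listed point, or the origin of a listed thing).
The state is a dict: "time_s": time; "joints": joint angles; "dq": joint speeds; "tau": joint torques, N m; "eef_pos": TCP position; "ee_rot": TCP orientation; "force": force on the tool from outside, world axes, zero at the start; "wrist_torque": the same for the moment, N m; "grip_width": opening from 0.0 (shut) to 1.0 (fully open); "grip_force": force on a finger pad.
Only numpy, scipy, OpenCV 4.12 (cv2) and the standard library are available. Lean on these libraries where they do the work, as an engineer would, in place of code of your own. Each camera call takes 0.05 s, during which the arm holds its last target. There are 200 camera calls.

TASK

Prise the glazed lid of the display case open with the blade of the letter opener, swing it right back until it stays open, and lay the opener down flat on the table. Then lift the eye-shaped porcelain dish straight out of the case, always level and with the loose glass bead resting at its middle, and turn it a quarter turn so that its long axis lies across the case, parallel to the lid's hinge. Finish while still holding it there, level and still, lifted well clear above the case, and leave the other things on the table alone.

Things in the scene. Friction and masses are not known exactly. Their poses are not given: they have to be found in the camera images.
- case: Fixed oak display case: box 172 x 172 x 66 mm high under its lid, walls 6 mm, floor 8 mm. Origin under its centre, on the table; -x is its front (roughly towards the robot), +x its back with the lid's hinge, +y its left. In the middle of the front wall a notch 60 mm wide, 12 mm deep leaves an open slot 54 to 66 mm above the table. Inside, a cork post 42 mm across, 24 mm high carries the dish.
- lid (a joint): Lid angle in rad: 0 shut, grows as it swings up and back, stop at 2.1. Glazed oak frame (clear pane) 172 x 172 x 8 mm, 0.14 kg, flat underside, no handle, edges flush with the case. Left below about 1.5 it falls shut; beyond about 1.65 it falls slowly to the open stop.
- lid_edge (a point): Middle of the lid's front lower edge, 172 mm from the hinge axis; directly above the notch when shut, on the case's front face. Its axes turn with the lid: x runs from this edge to the hinge.
- lid_hinge (a point): Middle of the lid's hinge axis, at the top of the back wall's outer face, 66 mm above the table; the axis is the case's y.
- opener_grip (a point): Letter opener lying on the table: dark wooden handle 90 x 16 x 20 mm high, then a flat steel blade 80 mm long, 14 mm wide, 3 mm thick at half the handle's height. This point is on its centre line, half-way up, in the handle, 25 mm behind where the blade begins; x points to the tip, y across, z up. 0.06 kg.
- opener_tip (a point): Tip of the opener's blade, at the middle of the blade's thickness, 105 mm ahead of opener_grip along x.
- opener: The letter opener as a whole; its origin lies on its underside where the blade leaves the handle, axes as opener_grip; z reads 0 when it lies flat on the table.
- dish_mid (a point): Centre, half-way up, of the white porcelain eye-shaped dish: 120 mm long (x, pointed ends), 62 mm wide (y), 22 mm high. Hold it by its two flat upright sides, 62 mm apart, each 44 mm long at the middle and 20 mm high. Its floor inside is a shallow cone (slope 0.1 rad), lowest at the middle.
- dish: The dish; origin at the centre of its foot, 11 mm below dish_mid, same axes; 0.14 kg. At the start its foot stands on the post, 32 mm above the table, its long axis along the case's x.
- bead_center (a point): Centre of a loose clear glass ball, 20 mm in diameter, 11 g, resting at the lowest point of the dish. It rolls off centre if the dish is tilted or jerked.
- bead: The glass ball (its axes turn as it rolls).
- comb: Black plastic comb 150 x 24 x 6 mm lying on the table; leave alone.
- keys: Pair of aluminium door keys about 60 x 45 x 3 mm, lying left of the case; leave alone.
- paperweight: Glass dome paperweight, 60 mm across, 36 mm high, right of the case; leave alone.
- cologne: Glass cologne bottle, 48 mm across, 120 mm high, standing far left; leave alone.
- coffee_cup: White coffee cup, 66 mm across, 55 mm high, standing far right; leave alone.
- shoe_brush: Wooden shoe brush about 185 x 40 x 28 mm, near right; leave alone.
There are look-alikes about, which are no part of the job. Of the things like the opener, leave any that is purple; of the rest the larger one is meant.

How it is judged (in metres and radians):
On the way, in this order (a step that is already met when the one before it is completed fails the run):
1. the lid is lifted a good way by the opener, with no finger on it (value of joint lid above 0.35 rad and contact force between opener and lid above 0.05 N and contact force between the fingers and lid below 0.05 N), for 0.1 s.
2. the lid stays right back and the opener lies flat on the table, let go (value of joint lid above 1.8 rad and height (world z) of opener below 0.012 m and angle between opener's own z axis and vertical below 0.2 rad and contact force between the fingers and opener below 0.05 N), for 0.2 s.
3. the dish is lifted out level, the bead at its middle (height (world z) of dish above 0.08 m and angle between dish's own z axis and vertical below 0.1 rad and horizontal distance between bead_center and dish below 0.01 m and contact force between dish and case below 0.05 N), for 0.1 s.
At the end, for the whole second after the job is handed in: Dish held still by the fingers, foot over 100 mm above the table, off case and lid, level within 0.09 rad, long axis within 0.17 rad of the case's y (either way round), bead within 8 mm of its middle; lid open beyond 1.8 rad; opener flat on the table, let go (all of step 2 and angle between the x axis of dish and the y axis of case, either way round below 0.17 rad and height (world z) of dish above 0.1 m and angle between dish's own z axis and vertical below 0.09 rad and horizontal distance between bead_center and dish below 0.008 m and linear speed of dish below 0.02 m/s and contact force between the fingers and dish above 1 N and contact force between dish and case below 0.05 N and contact force between dish and lid below 0.05 N); the arm keeps its last pose, push and grip.
It fails at once if the bead rolled away from the middle of the dish (horizontal distance between bead_center and dish above 0.016 m).
It fails at once if the dish was tipped (angle between dish's own z axis and vertical above 0.2 rad).
It fails at once if another thing on the table was disturbed (distance of any of comb, keys, paperweight, cologne, coffee_cup, shoe_brush from where it was at the start of the episode above 0.03 m).
It also fails if it takes over 72 s, if anything falls off the work surface, if the arm or the gripper's body presses on something with over 40 N, if the wrist force passes 120 N, or if a joint passes its speed limit or range.

## Working session

There is one attempt and no reset: what is moved stays moved. The work goes in short steps, Python scripts to look and compute and a shell command to move; the robot and the scene stay as the last step left them, time stands still between calls to the robot, and variables do not carry over. Pictures are saved under pics/ and viewed, at most 13 in all, crops included, and the job is handed in when it is done.

```bash
mkdir -p pics
cat > h.py <<'E'
import numpy as np, cv2
from rig import sense, capture, finish_job, find_in, place_of
from scipy.spatial.transform import Rotation as R
def ray(c,px):
    K=np.array([[c['fx'],0,c['cx']],[0,c['fy'],c['cy']],[0,0,1.]])
    d=np.array([(px[0]-c['cx'])/c['fx'],(px[1]-c['cy'])/c['fy']]);u=d.copy()
    for _ in range(20): u=d/(1+c['k1']*(u@u))
    T=np.linalg.inv(np.array(c['camera_from_world']))
    return T[:3,3], T[:3,:3]@np.array([u[0],-u[1],-1.])
def at_z(c,px,z):
    o,v=ray(c,px); return o+v*(z-o[2])/v[2]
def at_d(c,px):
    o,v=ray(c,px); return o+v*float(c['depth'][int(round(px[1])),int(round(px[0]))])
def proj(c,p):
    q=np.array(c['camera_from_world'])@np.append(p,1); u=np.array([q[0],-q[1]])/-q[2]
    u=u*(1+c['k1']*(u@u)); return np.array([u[0]*c['fx']+c['cx'],u[1]*c['fy']+c['cy']])
def tool():
    s=sense(); q=s['ee_rot']; return np.array(s['eef_pos']), R.from_quat([q[1],q[2],q[3],q[0]]), s
def save(c,name,crop=None,scale=1):
    im=c['color'][:,:,::-1]
    if crop: x0,y0,x1,y1=crop; im=im[y0:y1,x0:x1]
    cv2.imwrite('pics/'+name+'.png',cv2.resize(im,None,fx=scale,fy=scale,interpolation=cv2.INTER_CUBIC))
E
python3 - <<'E'
from h import *
np.set_printoptions(precision=1,suppress=True)
for n in ('top','side'):
    c=capture(n); save(c,n+'0')
    T=np.linalg.inv(np.array(c['camera_from_world'])); print(n,T[:3,3],T[:3,:3]@[0,0,-1],c['fx'],c['k1'])
    for q,z in (('case',0),('lid_edge',66),('lid_hinge',66),('opener_grip',10),('opener_tip',10),('opener',0),('dish_mid',43),('dish',32)):
        for r in place_of(q,n)[:4]: print(n,q,round(r['conf'],2),np.array(r['centre']),at_z(c,r['centre'],z))
print(sense())
E
```

```text
top [ 430.3 -128.  1508.6] [ 0.1  0.  -1. ] 541.2092459949796 0.024555830256627012
top case 0.74 [302.  197.4] [610.6 -27.    0. ]
top lid_edge 0.66 [301.8 226.3] [525.  -30.8  66. ]
top lid_edge 0.32 [303.2 197.1] [603.5 -34.6  66. ]
top lid_hinge 0.64 [299.3 160. ] [703.8 -24.3  66. ]
top lid_hinge 0.18 [411.1 225.2] [ 526.6 -322.    66. ]
top opener_grip 0.94 [506.7 293.7] [ 341.7 -586.9   10. ]
top opener_grip 0.88 [410.  233.6] [ 507.1 -326.3   10. ]
top opener_grip 0.68 [360.1 240.8] [ 487.7 -188.5   10. ]
top opener_grip 0.63 [305.5 197.7] [608.5 -37.4  10. ]
top opener_tip 0.92 [416.7 196.9] [ 608.8 -345.9   10. ]
top opener_tip 0.87 [542.4 306.6] [ 306.8 -681.9   10. ]
top opener_tip 0.68 [372.9 262.8] [ 426.8 -223.4   10. ]
top opener_tip 0.47 [299.7 227. ] [526.8 -21.2  10. ]
top opener 0.86 [513.1 293.4] [ 341.9 -607.4    0. ]
top opener 0.57 [366.5 240.1] [ 490.  -206.8    0. ]
top opener 0.53 [414.2 225.3] [ 530.7 -339.5    0. ]
top dish_mid 0.46 [349.2 178.7] [ 655.8 -158.6   43. ]
top dish 0.67 [432.3 170.4] [ 678.7 -385.9   32. ]
side [  422.7 -1101.6   761. ] [ 0.  
[... 413 characters left out ...]
92.6 320.7] [ 610.8 -343.9   10. ]
side opener_tip 0.66 [299.7 286. ] [ 425.  -228.4   10. ]
side opener 0.67 [355.3 316.1] [ 538.3 -317.     0. ]
side opener 0.64 [249.7 451. ] [ 338.6 -611.5    0. ]
side opener 0.55 [321.8 278. ] [ 475.5 -191.5    0. ]
side dish_mid 0.37 [377.5 162.1] [667.2 286.2  43. ]
{'time_s': 0.9, 'joints': array([-1.5,  0.3,  1.5, -0. ,  1.3, -0.2]), 'dq': array([ 0., -0.,  0.,  0., -0.,  0.]), 'tau': array([ -0. , -41.2, -26. ,  -0. ,   0. ,  -0. ]), 'eef_pos': array([ 130.3, -508.6,  231.3]), 'ee_rot': array([ 0. ,  1. ,  0.1, -0. ]), 'force': array([-0.7,  0.2, -0.7]), 'wrist_torque': array([ 0.1, -0. , -0. ]), 'grip_force': 0.0, 'grip_width': 0.9966915994948914}
```

View pics/top0.png

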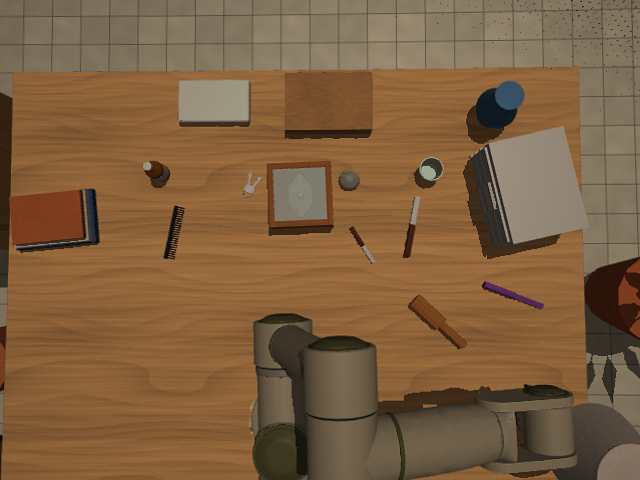

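Run:
```python
import cv2
im=cv2.imread('pics/top0.png')[140:340,280:570]
cv2.imwrite('pics/crop0.png',cv2.resize(im,None,fx=2.7,fy=2.7,interpolation=cv2.INTER_CUBIC))
```

```text
(no output)
```

View pics/crop0.png

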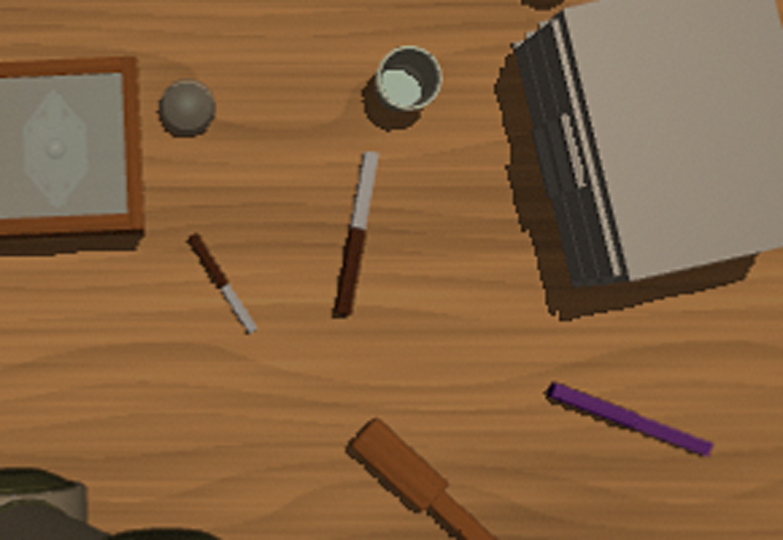

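The things like the opener are a small brown one at (361,244), a larger brown one at (411,227), and a purple one at (513,294). The crop shows that the larger brown one, with its handle at the bottom and blade tip at about (417,197), fits the description. The case is at about (300,195), and the paperweight stands to its right at (349,180). Next I measure the case outline and opener axis.

```bash
cat >> h.py <<'E'
def goto(p,yaw):
    """deltas for tool-down pose with tool y axis at world angle yaw (mod pi)"""
    P,r,s=tool(); M=r.as_matrix()
    best=None
    for k in (0,1):
        a=yaw+k*np.pi; y=np.array([np.cos(a),np.sin(a),0]); z=np.array([0,0,-1.]); x=np.cross(y,z)
        v=(r.inv()*R.from_matrix(np.c_[x,y,z])).as_rotvec()
        if best is None or np.linalg.norm(v)<np.linalg.norm(best): best=v
    print('P',P.round(1),'d tool',(M.T@(np.array(p)-P)).round(1),'rot',best.round(3),'j6',round(s['joints'][5],2),'t',s['time_s'])
    print(' tool x',M[:,0].round(3),'y',M[:,1].round(3),'F',np.round(s['force'],1),'grip',round(s['grip_width'],3),round(s['grip_force'],1))
E
python3 - <<'E'
from h import *
np.set_printoptions(precision=3,suppress=True)
c=capture('top'); H=np.zeros((480,640,3))
for v in range(140,340):
    for u in range(250,460):
        d=c['depth'][v,u]
        if d>0: H[v,u]=at_d(c,(u,v))
def rect(m,l):
    n,lab,st,_=cv2.connectedComponentsWithStats(m.astype(np.uint8))
    i=1+np.argmax(st[1:,4]); P=H[lab==i]
    (cx,cy),wh,a=cv2.minAreaRect(P[:,:2].astype(np.float32)); print(l,cx,cy,wh,a,np.median(P[:,2]),len(P))
m=np.zeros((480,640),bool); m[150:240,255:340]=1
rect(m&(H[:,:,2]>64)&(H[:,:,2]<85),'lid')
hsv=cv2.cvtColor(c['color'],cv2.COLOR_RGB2HSV)
m[:]=0; m[190:262,400:424]=1
mm=m&(H[:,:,2]>4)&(H[:,:,2]<30); rect(mm,'opener')
ys,xs=np.nonzero(mm); P=np.array([at_z(c,(x,y),10) for x,y in zip(xs,ys)])[:,:2]
mu=P.mean(0);w=np.linalg.svd(P-mu)[2][0]; t=(P-mu)@w; print('axis',w,mu+w*t.min(),mu+w*t.max())
s='side'; c=capture(s)
goto([507,-327,150],0)
E
```

```text
lid 612.4722900390625 -25.583396911621094 (172.55186462402344, 172.35520935058594) 2.2177746295928955 70.89637002987433 4032
opener 528.6834106445312 -331.1212463378906 (21.541393280029297, 169.71603393554688) 79.93360900878906 14.037137540418598 357
axis [-0.987  0.158] [ 629.545 -347.979] [ 435.786 -316.925]
P [ 130.3 -508.6  231.3] d tool [410.  -82.4  81.3] rot [-0.   -0.   -1.32] j6 -0.22 t 1.0
 tool x [0.969 0.248 0.   ] y [ 0.248 -0.969 -0.   ] F [-0.4  0.9  0.1] grip 1.003 0.0
```

```bash
python3 -m jog '[{"tx":30,"ty":-6,"tz":10},{"tx":51,"ty":-10,"tz":16},{"tx":51,"ty":-10,"tz":16},{"tx":51,"ty":-10,"tz":16},{"tx":51,"ty":-10,"tz":16}]' >/dev/null
python3 -m jog '[{"tx":51,"ty":-10,"tz":16},{"tx":51,"ty":-10,"tz":16},{"tx":51,"ty":-10,"tz":16},{"tx":25,"ty":-5,"tz":8,"az":0.138},{"az":0.138}]' >/dev/null
python3 -m jog '[{"az":0.138,"jaw":0},{"jaw":0},{"jaw":0}]'
python3 - <<'E'
from h import *
goto([509,-327.7,5],1.405)
c=capture('side'); save(c,'side1')
E
```

```text
P [ 130.3 -508.6  231.3] d tool [411.7 -81.2 226.3] rot [-0.    -0.     0.417] j6 -0.22 t 1.0
 tool x [0.969 0.248 0.   ] y [ 0.248 -0.969 -0.   ] F [-0.4  0.9  0.1] grip 1.003 0.0schema error: expected keys tx, ty, tz, ax, ay, az, jaw
schema error: expected keys tx, ty, tz, ax, ay, az, jaw
schema error: expected keys tx, ty, tz, ax, ay, az, jaw
```

View pics/side1.png

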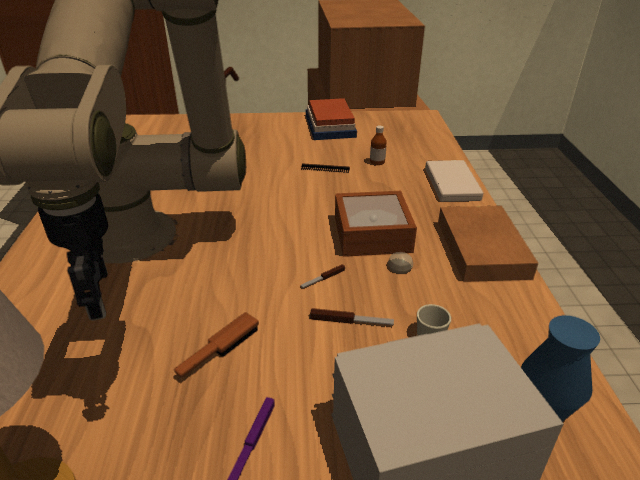

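The side view shows the arm hasn't moved, because every row needs all seven keys. The larger opener is at (350,317), with clear space around it. I'm resending with full rows.

```bash
python3 -m jog '[{"tx":30,"ty":-6,"tz":10,"ax":0,"ay":0,"az":0,"jaw":-1},{"tx":51,"ty":-10,"tz":16,"ax":0,"ay":0,"az":0,"jaw":-1},{"tx":51,"ty":-10,"tz":16,"ax":0,"ay":0,"az":0,"jaw":-1},{"tx":51,"ty":-10,"tz":16,"ax":0,"ay":0,"az":0,"jaw":-1},{"tx":51,"ty":-10,"tz":16,"ax":0,"ay":0,"az":0,"jaw":-1}]' >/dev/null
python3 -m jog '[{"tx":51,"ty":-10,"tz":16,"ax":0,"ay":0,"az":0,"jaw":-1},{"tx":51,"ty":-10,"tz":16,"ax":0,"ay":0,"az":0,"jaw":-1},{"tx":51,"ty":-10,"tz":16,"ax":0,"ay":0,"az":0,"jaw":-1},{"tx":25,"ty":-5,"tz":8,"ax":0,"ay":0,"az":0.138,"jaw":0},{"tx":0,"ty":0,"tz":0,"ax":0,"ay":0,"az":0.138,"jaw":0}]' >/dev/null
python3 -m jog '[{"tx":0,"ty":0,"tz":0,"ax":0,"ay":0,"az":0.138,"jaw":0},{"tx":0,"ty":0,"tz":0,"ax":0,"ay":0,"az":0,"jaw":0},{"tx":0,"ty":0,"tz":0,"ax":0,"ay":0,"az":0,"jaw":0}]'
python3 - <<'E'
from h import *
goto([509,-327.7,5],1.405)
c=capture('side'); save(c,'side2')
print(place_of('opener_grip','side')[:3],proj(c,[509,-327.7,10]),proj(c,[612,-345,10]),proj(c,tool()[0]))
E
```

```text
time_s: 2.68
eef_pos: [509.3, -327.9, 101.3]
ee_rot: [0.0, 0.997, -0.08, 0.0]
force: [-0.3, -0.4, 0.2]
grip_width: 0.504
grip_force: 0.0
P [ 509.3 -327.9  101.3] d tool [-0.3 -0.2 96.3] rot [ 0.    -0.     0.005] j6 0.97 t 2.675
 tool x [ 0.987 -0.16   0.   ] y [-0.16  -0.987  0.   ] F [-0.3 -0.4  0.2] grip 0.504 0.0
[{'centre': [258.0, 433.9], 'conf': 0.73}, {'centre': [341.0, 316.4], 'conf': 0.57}, {'centre': [328.8, 271.7], 'conf': 0.57}] [341.74803403 316.66503416] [393.28236964 321.06572344] [343.14897644 282.45935939]
```

```bash
python3 -m jog '[{"tx":0,"ty":0,"tz":30,"ax":0,"ay":0,"az":0,"jaw":0},{"tx":0,"ty":0,"tz":40,"ax":0,"ay":0,"az":0,"jaw":0},{"tx":0,"ty":0,"tz":18,"ax":0,"ay":0,"az":0,"jaw":0},{"tx":0,"ty":0,"tz":9,"ax":0,"ay":0,"az":0,"jaw":0},{"tx":0,"ty":0,"tz":0,"ax":0,"ay":0,"az":0,"jaw":0}]'
python3 -m jog '[{"tx":0,"ty":0,"tz":0,"ax":0,"ay":0,"az":0,"jaw":1},{"tx":0,"ty":0,"tz":0,"ax":0,"ay":0,"az":0,"jaw":1},{"tx":0,"ty":0,"tz":0,"ax":0,"ay":0,"az":0,"jaw":1},{"tx":0,"ty":0,"tz":0,"ax":0,"ay":0,"az":0,"jaw":1},{"tx":0,"ty":0,"tz":0,"ax":0,"ay":0,"az":0,"jaw":1}]' 80
```

```text
time_s: 3.4
eef_pos: [509.5, -328.1, 4.7]
ee_rot: [0.0, 0.997, -0.081, 0.0]
force: [-0.3, -0.4, -0.7]
grip_width: 0.501
grip_force: 0.0
time_s: 4.03
eef_pos: [509.9, -328.4, 5.7]
ee_rot: [0.001, 0.997, -0.081, 0.001]
force: [-0.1, 1.0, 6.4]
grip_width: 0.166
grip_force: 79.3
```

```bash
python3 -m jog '[{"tx":0,"ty":0,"tz":-20,"ax":0,"ay":0,"az":0,"jaw":1},{"tx":0,"ty":0,"tz":-40,"ax":0,"ay":0,"az":0,"jaw":1},{"tx":0,"ty":0,"tz":-45,"ax":0,"ay":0,"az":0,"jaw":1},{"tx":0,"ty":0,"tz":-10,"ax":0,"ay":0,"az":-0.1,"jaw":1},{"tx":0,"ty":0,"tz":0,"ax":0,"ay":0,"az":-0.1,"jaw":1}]'
python3 -m jog '[{"tx":-8,"ty":-25,"tz":0,"ax":0,"ay":0,"az":0,"jaw":1},{"tx":-15,"ty":-42,"tz":0,"ax":0,"ay":0,"az":0,"jaw":1},{"tx":-17,"ty":-46,"tz":0,"ax":0,"ay":0,"az":0,"jaw":1},{"tx":-17,"ty":-46,"tz":0,"ax":0,"ay":0,"az":0,"jaw":1},{"tx":-17,"ty":-46,"tz":0,"ax":0,"ay":0,"az":0,"jaw":1}]' >/dev/null
python3 -m jog '[{"tx":-17,"ty":-46,"tz":0,"ax":0,"ay":0,"az":0,"jaw":1},{"tx":-10,"ty":-32,"tz":0,"ax":0,"ay":0,"az":0,"jaw":1},{"tx":-5,"ty":-15,"tz":0,"ax":0,"ay":0,"az":0,"jaw":1},{"tx":0,"ty":0,"tz":0,"ax":0,"ay":0,"az":0,"jaw":1}]'
python3 - <<'E'
from h import *
np.set_printoptions(precision=1,suppress=True)
goto([391.6,-34.2,54],0.039+np.pi/2)
P,_,_=tool()
for n in ('side','top'):
    c=capture(n); tip=P+[105*.9992,105*.039,5]; pt=proj(c,tip); print(n,'pred tip',pt,'grip',proj(c,P+[0,0,5]))
    for r in place_of('opener_tip',n)[:4]: print(r['conf'],np.array(r['centre']),at_z(c,r['centre'],P[2]+5))
    x,y=pt.astype(int)
    save(c,n+'3',(x-110,y-80,x+90,y+70),4)
E
```

```text
time_s: 4.65
eef_pos: [509.7, -328.2, 122.0]
ee_rot: [0.001, 1.0, 0.02, 0.001]
force: [0.3, -0.1, -0.8]
grip_width: 0.164
grip_force: 78.6
time_s: 5.78
eef_pos: [392.7, -33.9, 119.9]
ee_rot: [0.0, 1.0, 0.019, 0.001]
force: [0.9, -0.6, -0.3]
grip_width: 0.165
grip_force: 78.5
P [392.7 -33.9 119.9] d tool [-1.2  0.2 65.9] rot [ 0. -0. -0.] j6 1.15 t 5.775
 tool x [1. 0. 0.] y [ 0. -1.  0.] F [ 0.9 -0.6 -0.3] grip 0.165 78.5
side pred tip [327.7 193.8] grip [283.6 195.7]
0.75 [324.6 194.6] [489.9 -33.3 124.9]
0.72 [301.1 285.5] [ 427.3 -360.7  124.9]
top pred tip [299.9 235.5] grip [301.5 276.5]
0.94 [539. 306.] [ 317.8 -631.1  124.9]
0.68 [429.9 171.4] [ 660.5 -363.6  124.9]
0.64 [371.6 263.1] [ 426.4 -212.8  124.9]
0.47 [304.1 236.3] [495.5 -40.6 124.9]
```

View pics/side3.png

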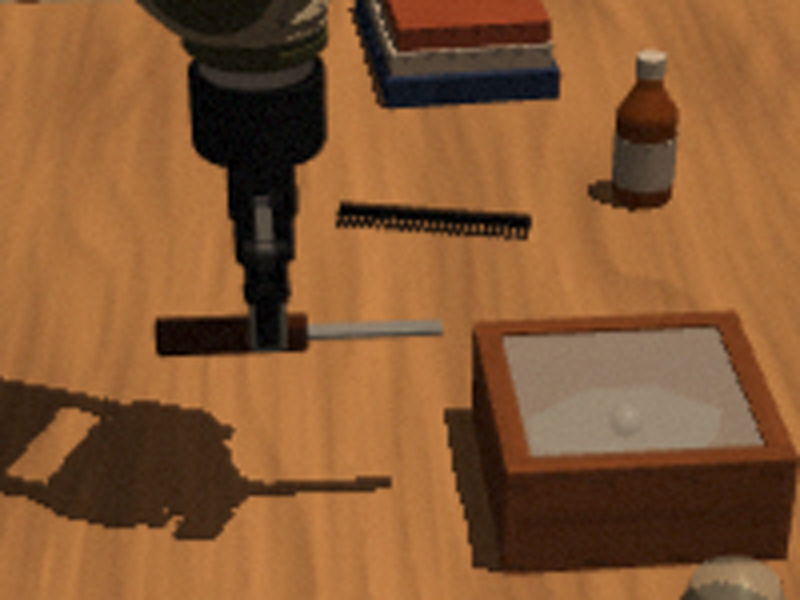

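The tip is at about (327,195) in the full picture, 1 px from the prediction. The blade is level and points at the notch, so I go down and insert.

```bash
python3 -m jog '[{"tx":0,"ty":0,"tz":20,"ax":0,"ay":0,"az":0,"jaw":1},{"tx":0,"ty":0,"tz":30,"ax":0,"ay":0,"az":0,"jaw":1},{"tx":0,"ty":0,"tz":14,"ax":0,"ay":0,"az":0,"jaw":1},{"tx":0,"ty":0,"tz":0,"ax":0,"ay":0,"az":0,"jaw":1}]'
python3 -m jog '[{"tx":10,"ty":0,"tz":0,"ax":0,"ay":0,"az":0,"jaw":1},{"tx":10,"ty":0,"tz":0,"ax":0,"ay":0,"az":0,"jaw":1},{"tx":10,"ty":0,"tz":0,"ax":0,"ay":0,"az":0,"jaw":1},{"tx":6,"ty":0,"tz":0,"ax":0,"ay":0,"az":0,"jaw":1},{"tx":0,"ty":0,"tz":0,"ax":0,"ay":0,"az":0,"jaw":1}]'
python3 - <<'E'
from h import *
P,_,_=tool(); print(P)
c=capture('side'); pt=proj(c,P+[105,4,5]); x,y=pt.astype(int); print(pt,x-100,y-70); save(c,'side4',(x-100,y-70,x+100,y+70),4)
E
```

```text
time_s: 6.48
eef_pos: [392.1, -34.4, 54.6]
ee_rot: [-0.0, 1.0, 0.018, -0.001]
force: [0.6, -0.2, 0.1]
grip_width: 0.162
grip_force: 78.5
time_s: 7.1
eef_pos: [428.7, -32.6, 55.3]
ee_rot: [0.0, 1.0, 0.019, 0.0]
force: [-0.7, 0.3, -1.6]
grip_width: 0.167
grip_force: 78.5
[428.68302759 -32.60615203  55.26604352]
[342.00917443 215.86892954] 242 145
```

View pics/side4.png

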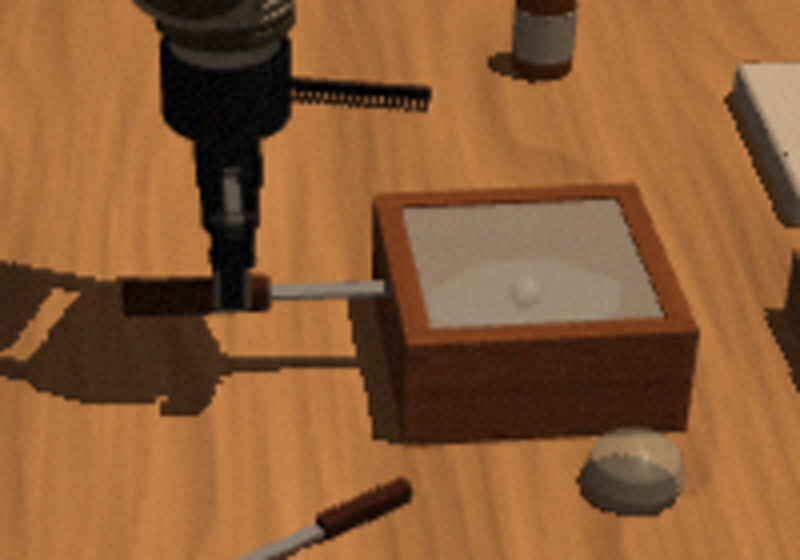

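```bash
python3 -m jog '[{"tx":10,"ty":0,"tz":0,"ax":0,"ay":0,"az":0,"jaw":1},{"tx":12,"ty":0,"tz":0,"ax":0,"ay":0,"az":0,"jaw":1},{"tx":0,"ty":0,"tz":-3,"ax":0,"ay":0,"az":0,"jaw":1},{"tx":0,"ty":0,"tz":-3,"ax":0,"ay":0,"az":0,"jaw":1},{"tx":1,"ty":0,"tz":-10,"ax":0,"ay":0,"az":0,"jaw":1}]'
python3 -m jog '[{"tx":2,"ty":0,"tz":-14,"ax":0,"ay":0,"az":0,"jaw":1},{"tx":3.5,"ty":0,"tz":-14,"ax":0,"ay":0,"az":0,"jaw":1},{"tx":5,"ty":0,"tz":-13.5,"ax":0,"ay":0,"az":0,"jaw":1},{"tx":6,"ty":0,"tz":-13,"ax":0,"ay":0,"az":0,"jaw":1},{"tx":0,"ty":0,"tz":0,"ax":0,"ay":0,"az":0,"jaw":1}]'
python3 - <<'E'
from h import *
P,_,_=tool(); print(P)
c=capture('side'); pt=proj(c,P+[105,4,5]); x,y=pt.astype(int); print(pt,x-100,y-70); save(c,'side5',(x-100,y-70,x+100,y+70),4)
E
```

```text
time_s: 7.78
eef_pos: [450.7, -31.6, 71.4]
ee_rot: [-0.0, 1.0, 0.018, -0.001]
force: [-0.8, -0.1, -1.2]
grip_width: 0.162
grip_force: 78.3
time_s: 8.4
eef_pos: [468.2, -31.3, 126.8]
ee_rot: [0.0, 1.0, 0.018, 0.001]
force: [-0.8, -1.5, -0.2]
grip_width: 0.16
grip_force: 78.4
[468.22656461 -31.32701251 126.83426097]
[359.31282842 190.02664585] 259 120
```

View pics/side5.png

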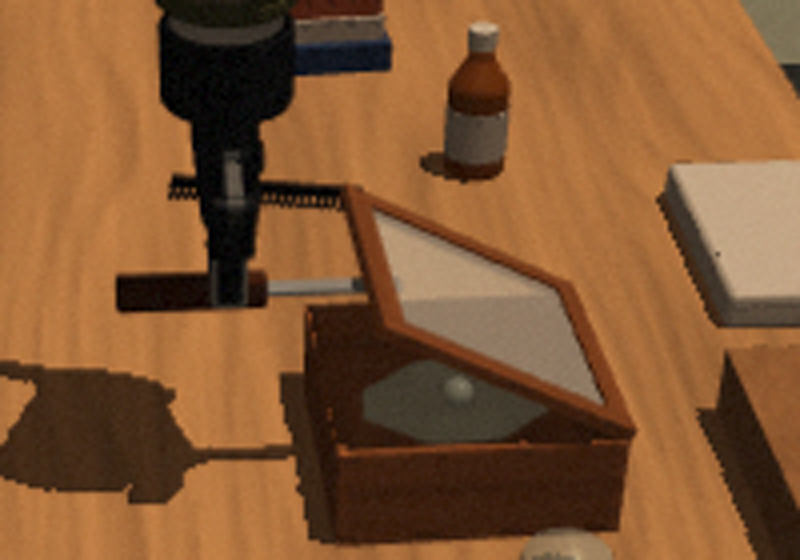

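The blade, at crop (360,285), is holding the lid at about 0.5 rad and is still level in the grip. I continue the arc.

```bash
python3 -m jog '[{"tx":7,"ty":0,"tz":-12,"ax":0,"ay":0,"az":0,"jaw":1},{"tx":8.5,"ty":0,"tz":-11.5,"ax":0,"ay":0,"az":0,"jaw":1},{"tx":10,"ty":0,"tz":-10.5,"ax":0,"ay":0,"az":0,"jaw":1},{"tx":11,"ty":0,"tz":-9.5,"ax":0,"ay":0,"az":0,"jaw":1},{"tx":11.5,"ty":0,"tz":-8,"ax":0,"ay":0,"az":0,"jaw":1}]'
python3 -m jog '[{"tx":12.5,"ty":0,"tz":-7,"ax":0,"ay":0,"az":0,"jaw":1},{"tx":13,"ty":0,"tz":-6,"ax":0,"ay":0,"az":0,"jaw":1},{"tx":13.5,"ty":0,"tz":-4.5,"ax":0,"ay":0,"az":0,"jaw":1},{"tx":14,"ty":0,"tz":-3,"ax":0,"ay":0,"az":0,"jaw":1},{"tx":14,"ty":0,"tz":-1.5,"ax":0,"ay":0,"az":0,"jaw":1}]'
python3 -m jog '[{"tx":14,"ty":0,"tz":0,"ax":0,"ay":0,"az":0,"jaw":1},{"tx":14,"ty":0,"tz":0,"ax":0,"ay":0,"az":0,"jaw":1},{"tx":14,"ty":0,"tz":0,"ax":0,"ay":0,"az":0,"jaw":1},{"tx":10,"ty":0,"tz":0,"ax":0,"ay":0,"az":0,"jaw":1},{"tx":0,"ty":0,"tz":0,"ax":0,"ay":0,"az":0,"jaw":1}]'
python3 - <<'E'
from h import *
P,_,_=tool(); print(P)
c=capture('side'); pt=proj(c,P+[105,4,5]); x,y=pt.astype(int); print(pt,x-100,y-70); save(c,'side6',(x-100,y-70,x+100,y+80),4)
E
```

```text
time_s: 9.07
eef_pos: [516.4, -29.4, 178.1]
ee_rot: [-0.0, 1.0, 0.018, 0.0]
force: [-0.9, 1.2, -1.5]
grip_width: 0.16
grip_force: 78.4
time_s: 9.7
eef_pos: [583.5, -26.9, 200.0]
ee_rot: [0.0, 1.0, 0.018, 0.0]
force: [-0.0, -0.3, -0.9]
grip_width: 0.164
grip_force: 78.5
time_s: 10.32
eef_pos: [635.0, -25.0, 199.2]
ee_rot: [-0.0, 1.0, 0.018, -0.0]
force: [-0.7, -0.5, -0.4]
grip_width: 0.163
grip_force: 78.4
[635.0368307  -24.99675967 199.18582839]
[431.81600394 160.07240239] 331 90
```

View pics/side6.png

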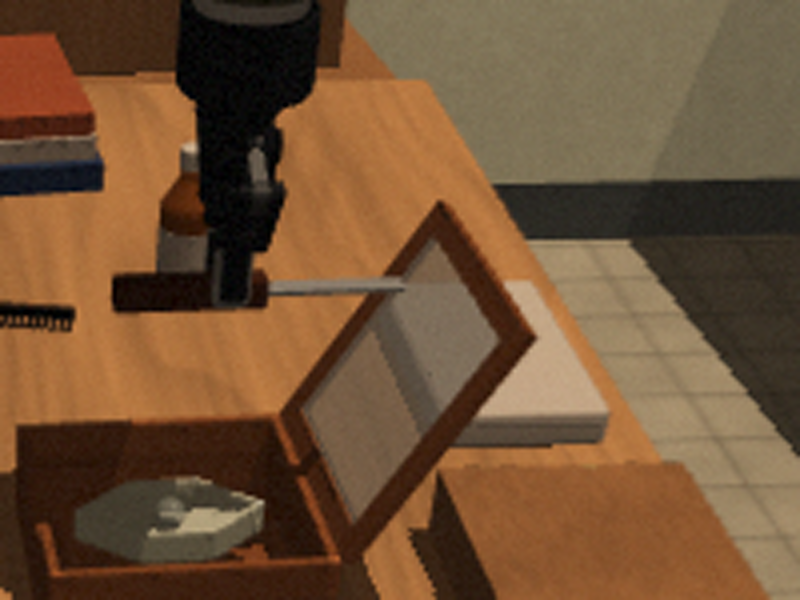

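```bash
python3 -m jog '[{"tx":-25,"ty":0,"tz":0,"ax":0,"ay":0,"az":0,"jaw":1},{"tx":-40,"ty":10,"tz":0,"ax":0,"ay":0,"az":0,"jaw":1},{"tx":-30,"ty":35,"tz":0,"ax":0,"ay":0,"az":0,"jaw":1},{"tx":-20,"ty":50,"tz":5,"ax":0,"ay":0,"az":0,"jaw":1},{"tx":-15,"ty":50,"tz":10,"ax":0,"ay":0,"az":0,"jaw":1}]' >/dev/null
python3 -m jog '[{"tx":-8,"ty":50,"tz":15,"ax":0,"ay":0,"az":0,"jaw":1},{"tx":-8,"ty":50,"tz":20,"ax":0,"ay":0,"az":0,"jaw":1},{"tx":0,"ty":40,"tz":25,"ax":0,"ay":0,"az":0,"jaw":1},{"tx":0,"ty":15,"tz":30,"ax":0,"ay":0,"az":0,"jaw":1},{"tx":0,"ty":0,"tz":30,"ax":0,"ay":0,"az":0,"jaw":1}]'
python3 -m jog '[{"tx":0,"ty":0,"tz":25,"ax":0,"ay":0,"az":0,"jaw":1},{"tx":0,"ty":0,"tz":15,"ax":0,"ay":0,"az":0,"jaw":1},{"tx":0,"ty":0,"tz":7,"ax":0,"ay":0,"az":0,"jaw":1},{"tx":0,"ty":0,"tz":4,"ax":0,"ay":0,"az":0,"jaw":1},{"tx":0,"ty":0,"tz":0,"ax":0,"ay":0,"az":0,"jaw":1}]'
```

```text
time_s: 11.62
eef_pos: [499.3, -331.3, 63.5]
ee_rot: [0.0, 1.0, 0.018, 0.0]
force: [-0.4, 0.6, -0.3]
grip_width: 0.163
grip_force: 78.4
time_s: 12.25
eef_pos: [500.0, -330.3, 13.7]
ee_rot: [0.0, 1.0, 0.018, 0.0]
force: [1.2, 0.8, -0.2]
grip_width: 0.165
grip_force: 78.4
```

```bash
python3 -m jog '[{"tx":0,"ty":0,"tz":4,"ax":0,"ay":0,"az":0,"jaw":1},{"tx":0,"ty":0,"tz":2,"ax":0,"ay":0,"az":0,"jaw":1},{"tx":0,"ty":0,"tz":1,"ax":0,"ay":0,"az":0,"jaw":1},{"tx":0,"ty":0,"tz":0,"ax":0,"ay":0,"az":0,"jaw":1}]'
python3 -m jog '[{"tx":0,"ty":0,"tz":0,"ax":0,"ay":0,"az":0,"jaw":0.3},{"tx":0,"ty":0,"tz":0,"ax":0,"ay":0,"az":0,"jaw":0.3},{"tx":0,"ty":0,"tz":0,"ax":0,"ay":0,"az":0,"jaw":0.3}]'
python3 -m jog '[{"tx":0,"ty":0,"tz":-20,"ax":0,"ay":0,"az":0,"jaw":0.3},{"tx":0,"ty":0,"tz":-50,"ax":0,"ay":0,"az":0,"jaw":-1},{"tx":0,"ty":0,"tz":-60,"ax":0,"ay":0,"az":0,"jaw":-1},{"tx":0,"ty":-40,"tz":-40,"ax":0,"ay":0,"az":0,"jaw":-1},{"tx":5,"ty":-50,"tz":-10,"ax":0,"ay":0,"az":0,"jaw":-1}]'
python3 - <<'E'
from h import *
np.set_printoptions(precision=3,suppress=True)
c=capture('top'); save(c,'top7',(270,120,450,270),4)
m=np.zeros((480,640),bool); m[190:262,395:424]=1
H=np.zeros((480,640,3))
for v in range(110,265):
    for u in range(250,430):
        if c['depth'][v,u]>0: H[v,u]=at_d(c,(u,v))
P=H[m&(H[:,:,2]>4)]; print('opener',cv2.minAreaRect(P[:,:2].astype(np.float32)),P[:,2].max(),np.median(P[:,2]))
# rim of case, z ~66, top ; dish white
hsv=cv2.cvtColor(c['color'],cv2.COLOR_RGB2HSV)
m[:]=0;m[165:228,265:335]=1
mm=m&(H[:,:,2]>58)&(H[:,:,2]<75); P=H[mm]; print('rim',cv2.minAreaRect(P[:,:2].astype(np.float32)),len(P))
m[:]=0;m[172:222,275:327]=1
mm=m&(hsv[:,:,1]<70)&(hsv[:,:,2]>90)
ys,xs=np.nonzero(mm); Q=np.array([at_z(c,(x,y),52)[:2] for x,y in zip(xs,ys)],np.float32); print('dish',cv2.minAreaRect(Q),len(Q),np.median(H[mm][:,2]))
for q,z in (('dish_mid',43),('dish',32),('bead_center',45),('case',0),('lid_edge',66)):
    for r in place_of(q,'top')[:2]: print(q,r['conf'],np.array(r['centre']),at_z(c,r['centre'],z))
c=capture('side')
for q,z in (('dish_mid',43),('dish',32),('bead_center',45)):
    for r in place_of(q,'side')[:2]: print(q,r['conf'],np.array(r['centre']),at_z(c,r['centre'],z))
E
```

```text
time_s: 12.75
eef_pos: [499.9, -330.2, 6.2]
ee_rot: [-0.0, 1.0, 0.018, -0.0]
force: [0.2, 0.1, 0.3]
grip_width: 0.161
grip_force: 78.4
time_s: 13.12
eef_pos: [499.9, -330.2, 6.4]
ee_rot: [0.0, 1.0, 0.018, 0.0]
force: [-0.5, -0.4, 0.3]
grip_width: 0.345
grip_force: 0.0
time_s: 13.75
eef_pos: [502.0, -240.1, 189.1]
ee_rot: [0.002, 1.0, 0.018, 0.002]
force: [0.2, 0.8, -1.0]
grip_width: 1.0
grip_force: 0.0
opener ((529.8181762695312, -299.23162841796875), (127.8120346069336, 198.69125366210938), 89.3265151977539) 508.53081277896126 481.30209409374845
rim ((610.504150390625, -25.51471710205078), (168.83062744140625, 172.4937744140625), 2.1793406009674072) 416
dish ((611.9306640625, -25.60053253173828), (92.22769165039062, 78.63386535644531), 41.77985382080078) 656 41.52849756486751
dish_mid 0.96 [300.2 197.7] [604.64  -24.968  43.   ]
dish 0.95 [301.7 196.1] [610.337 -28.321  32.   ]
dish 0.74 [350.5 178.9] [ 656.942 -162.428   32.   ]
bead_center 0.39 [298.1 194.2] [614.005 -19.395  45.   ]
case 0.72 [302.2 196.7] [612.54  -27.563   0.   ]
case 0.62 [176.6 231.3] [516.949 325.141   0.   ]
lid_edge 0.58 [294.8 115.2] [825.757 -12.235  66.   ]
dish_mid 0.73 [374.  220.7] [614.016 -27.705  43.   ]
dish 0.94 [374.1 224.4] [614.935 -27.887  32.   ]
bead_center 0.63 [374.4 219.8] [615.024 -26.718  45.   ]
bead_center 0.29 [327.3 170.6] [513.996 235.808  45.   ]
```

View pics/top7.png

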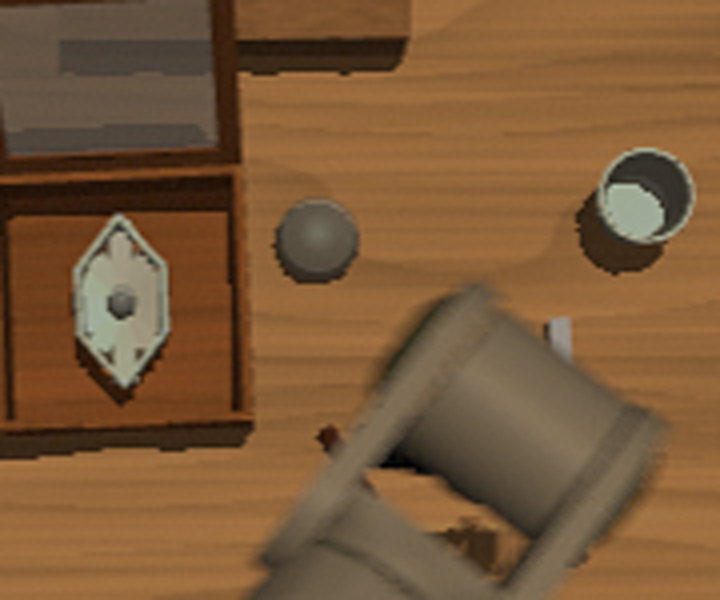

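The lid rests at its stop. The dish's points are at px (299.5,173) and (301.3,217), with the bead at (300,196), centred. I work out the dish pose from these and move above it.

Run:
```python
from h import *
c=capture('top')
a=at_z(c,(299.5,173.3),54);b=at_z(c,(301.3,217),54);print(a,b,(a+b)/2,np.arctan2(*(a-b)[[1,0]]), at_z(c,(300,195.75),45))
goto([612,-26,110],0.039+np.pi/2)
```

```text
[669.75887829 -23.9082615   54.        ] [550.98311195 -28.66651151  54.        ] [610.37099512 -26.28738651  54.        ] 0.04003937130983121 [609.73603592 -24.56868004  45.        ]
P [ 501.4 -240.6  185.9] d tool [ 118.3 -210.5   75.9] rot [-0.     0.    -0.003] j6 0.88 t 14.3
 tool x [ 0.999  0.036 -0.   ] y [ 0.036 -0.999 -0.   ] F [-0.7  0.2 -0. ] grip 1.001 0.0
```

```bash
python3 -m jog '[{"tx":10,"ty":-20,"tz":0,"ax":0,"ay":0,"az":0,"jaw":-1},{"tx":22,"ty":-40,"tz":0,"ax":0,"ay":0,"az":0,"jaw":-1},{"tx":25,"ty":-45,"tz":0,"ax":0,"ay":0,"az":0,"jaw":-1},{"tx":25,"ty":-45,"tz":0,"ax":0,"ay":0,"az":0,"jaw":-1},{"tx":22,"ty":-40,"tz":0,"ax":0,"ay":0,"az":0,"jaw":-1}]' >/dev/null
python3 -m jog '[{"tx":13,"ty":-20,"tz":16,"ax":0,"ay":0,"az":0,"jaw":-1},{"tx":0,"ty":0,"tz":35,"ax":0,"ay":0,"az":-0.003,"jaw":-1},{"tx":0,"ty":0,"tz":25,"ax":0,"ay":0,"az":0,"jaw":-1},{"tx":0,"ty":0,"tz":0,"ax":0,"ay":0,"az":0,"jaw":-1}]'
python3 - <<'E'
from h import *
goto([611,-26,20],0.039+np.pi/2)
c=capture('side'); x,y=proj(c,[611,-26,60]).astype(int); save(c,'side8',(x-90,y-75,x+90,y+60),4.4)
E
```

```text
time_s: 15.42
eef_pos: [609.9, -26.0, 108.5]
ee_rot: [-0.0, 1.0, 0.02, -0.002]
force: [0.3, -0.5, -0.3]
grip_width: 0.998
grip_force: 0.0
P [609.9 -26.  108.5] d tool [ 1.4  0.2 88.5] rot [-0.001  0.004  0.   ] j6 1.3 t 15.425
 tool x [ 0.999  0.039 -0.004] y [ 0.039 -0.999 -0.001] F [ 0.3 -0.5 -0.3] grip 0.998 0.0
```

View pics/side8.png

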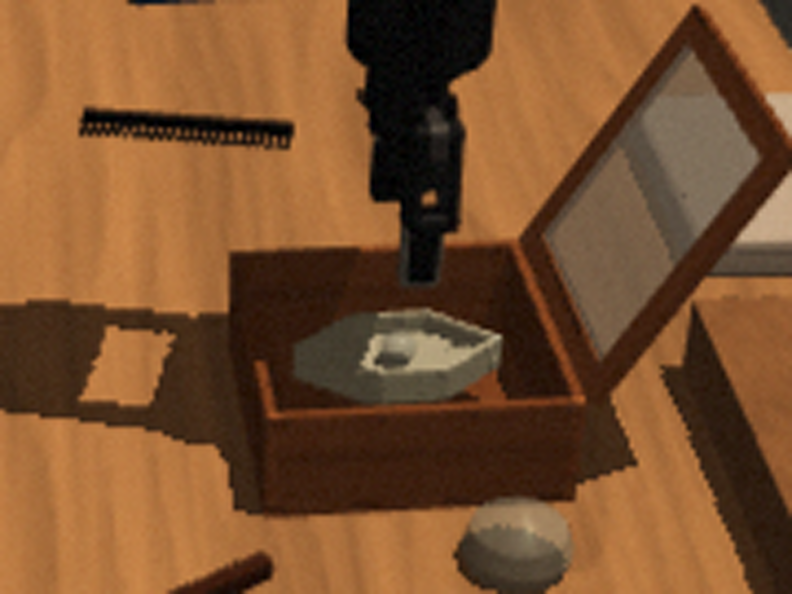

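```bash
python3 -m jog '[{"tx":0.5,"ty":0,"tz":25,"ax":0,"ay":0,"az":0,"jaw":-1},{"tx":0.5,"ty":0,"tz":30,"ax":0,"ay":0,"az":0,"jaw":-1},{"tx":0,"ty":0,"tz":20,"ax":0,"ay":0,"az":0,"jaw":-1},{"tx":0,"ty":0,"tz":10,"ax":0,"ay":0,"az":0,"jaw":-1},{"tx":0,"ty":0,"tz":3,"ax":0,"ay":0,"az":0,"jaw":-1}]'
python3 -m jog '[{"tx":0,"ty":0,"tz":0,"ax":0,"ay":0,"az":0,"jaw":-0.6},{"tx":0,"ty":0,"tz":0,"ax":0,"ay":0,"az":0,"jaw":-0.58},{"tx":0,"ty":0,"tz":0,"ax":0,"ay":0,"az":0,"jaw":-0.56},{"tx":0,"ty":0,"tz":0,"ax":0,"ay":0,"az":0,"jaw":-0.54},{"tx":0,"ty":0,"tz":0,"ax":0,"ay":0,"az":0,"jaw":-0.52}]' 30
python3 -m jog '[{"tx":0,"ty":0,"tz":0,"ax":0,"ay":0,"az":0,"jaw":-0.5},{"tx":0,"ty":0,"tz":0,"ax":0,"ay":0,"az":0,"jaw":-0.48},{"tx":0,"ty":0,"tz":0,"ax":0,"ay":0,"az":0,"jaw":-0.46},{"tx":0,"ty":0,"tz":0,"ax":0,"ay":0,"az":0,"jaw":-0.44},{"tx":0,"ty":0,"tz":0,"ax":0,"ay":0,"az":0,"jaw":-0.4}]' 30
python3 -m jog '[{"tx":0,"ty":0,"tz":0,"ax":0,"ay":0,"az":0,"jaw":-0.3},{"tx":0,"ty":0,"tz":0,"ax":0,"ay":0,"az":0,"jaw":-0.2},{"tx":0,"ty":0,"tz":0,"ax":0,"ay":0,"az":0,"jaw":0},{"tx":0,"ty":0,"tz":0,"ax":0,"ay":0,"az":0,"jaw":0.3},{"tx":0,"ty":0,"tz":0,"ax":0,"ay":0,"az":0,"jaw":0.3}]' 40
python3 - <<'E'
from h import *
goto([611,-26,140],0.039+np.pi/2)
E
```

```text
time_s: 16.1
eef_pos: [612.2, -26.1, 23.0]
ee_rot: [0.0, 1.0, 0.02, 0.001]
force: [-0.7, 0.5, 0.5]
grip_width: 1.003
grip_force: 0.0
time_s: 16.73
eef_pos: [611.8, -25.7, 22.5]
ee_rot: [-0.0, 1.0, 0.02, 0.0]
force: [0.8, 1.9, 1.3]
grip_width: 0.759
grip_force: 1.1
time_s: 17.35
eef_pos: [611.8, -25.9, 22.5]
ee_rot: [-0.0, 1.0, 0.02, 0.0]
force: [-0.9, 2.7, 4.7]
grip_width: 0.721
grip_force: 32.8
time_s: 17.98
eef_pos: [611.8, -25.9, 22.5]
ee_rot: [-0.0, 1.0, 0.02, 0.0]
force: [-1.9, 2.3, 5.8]
grip_width: 0.721
grip_force: 42.6
P [611.8 -25.9  22.5] d tool [-8.000e-01  1.000e-01 -1.175e+02] rot [-0.    -0.     0.001] j6 1.3 t 17.975
 tool x [0.999 0.04  0.   ] y [ 0.04  -0.999 -0.   ] F [-1.9  2.3  5.8] grip 0.721 42.6
```

```bash
python3 -m jog '[{"tx":0,"ty":0,"tz":-1,"ax":0,"ay":0,"az":0,"jaw":0.3},{"tx":0,"ty":0,"tz":-2,"ax":0,"ay":0,"az":0,"jaw":0.3},{"tx":0,"ty":0,"tz":-3,"ax":0,"ay":0,"az":0,"jaw":0.3},{"tx":0,"ty":0,"tz":-4,"ax":0,"ay":0,"az":0,"jaw":0.3},{"tx":0,"ty":0,"tz":-4,"ax":0,"ay":0,"az":0,"jaw":0.3}]' 50
python3 -m jog '[{"tx":0,"ty":0,"tz":-5,"ax":0,"ay":0,"az":0,"jaw":0.3},{"tx":0,"ty":0,"tz":-5,"ax":0,"ay":0,"az":0,"jaw":0.3},{"tx":0,"ty":0,"tz":-5,"ax":0,"ay":0,"az":0,"jaw":0.3},{"tx":0,"ty":0,"tz":-3,"ax":0,"ay":0,"az":0,"jaw":0.3},{"tx":0,"ty":0,"tz":-1,"ax":0,"ay":0,"az":0,"jaw":0.3}]'
python3 - <<'E'
from h import *
P,_,_=tool()
np.set_printoptions(precision=1,suppress=True)
for n,z in (('top',65),('side',65)):
    c=capture(n)
    for q,dz in (('dish_mid',0),('bead_center',2)):
        for r in place_of(q,n)[:2]: print(n,q,r['conf'],np.array(r['centre']),at_z(c,r['centre'],43+dz+P[2]-22.5))
x,y=proj(c,[611,-26,65]).astype(int); save(c,'side9',(x-60,y-40,x+60,y+50),6.6)
E
```

```text
time_s: 18.6
eef_pos: [611.8, -25.9, 36.6]
ee_rot: [0.0, 1.0, 0.02, 0.0]
force: [-1.2, -0.5, -1.9]
grip_width: 0.72
grip_force: 54.4
time_s: 19.23
eef_pos: [611.8, -25.9, 55.5]
ee_rot: [0.0, 1.0, 0.02, 0.0]
force: [-0.5, -0.6, -0.9]
grip_width: 0.719
grip_force: 54.4
top dish_mid 0.56 [298.4 193.4] [612.3 -22.5  76. ]
top dish_mid 0.5 [252.3 179.3] [650.8 100.8  76. ]
side dish_mid 0.7 [371.8 210.4] [606.  -31.6  76. ]
```

View pics/side9.png

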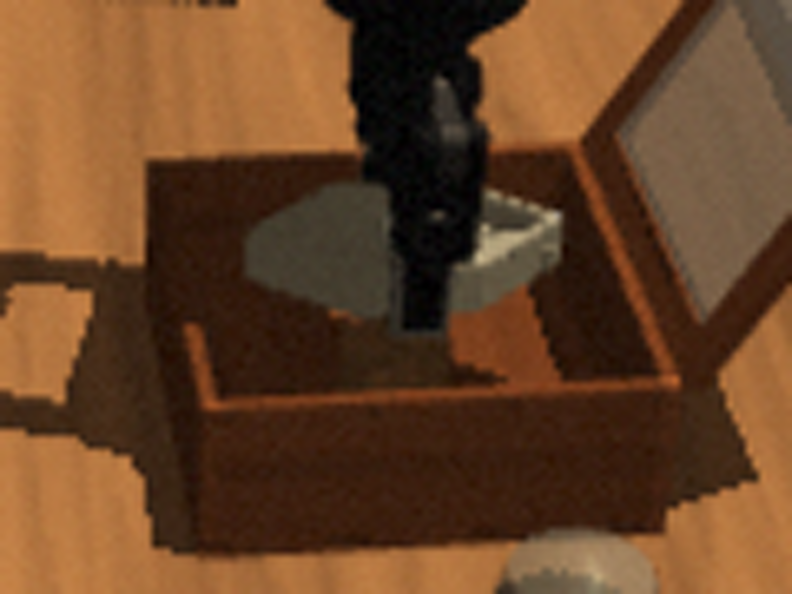

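The dish is held level and clear of the post. Its ends are at crop (245,250) and (560,225), and the finger is near the middle. I lift on, then make a slow quarter turn.

```bash
python3 -m jog '[{"tx":0,"ty":0,"tz":-2,"ax":0,"ay":0,"az":0,"jaw":0.3},{"tx":0,"ty":0,"tz":-4,"ax":0,"ay":0,"az":0,"jaw":0.3},{"tx":0,"ty":0,"tz":-6,"ax":0,"ay":0,"az":0,"jaw":0.3},{"tx":0,"ty":0,"tz":-8,"ax":0,"ay":0,"az":0,"jaw":0.3},{"tx":0,"ty":0,"tz":-9,"ax":0,"ay":0,"az":0,"jaw":0.3}]'
python3 -m jog '[{"tx":0,"ty":0,"tz":-9,"ax":0,"ay":0,"az":0,"jaw":0.3},{"tx":0,"ty":0,"tz":-9,"ax":0,"ay":0,"az":0,"jaw":0.3},{"tx":0,"ty":0,"tz":-9,"ax":0,"ay":0,"az":0,"jaw":0.3},{"tx":0,"ty":0,"tz":-9,"ax":0,"ay":0,"az":0,"jaw":0.3},{"tx":0,"ty":0,"tz":-9,"ax":0,"ay":0,"az":0,"jaw":0.3}]'
python3 -m jog '[{"tx":0,"ty":0,"tz":-7,"ax":0,"ay":0,"az":0,"jaw":0.3},{"tx":0,"ty":0,"tz":-5,"ax":0,"ay":0,"az":0,"jaw":0.3},{"tx":0,"ty":0,"tz":-3,"ax":0,"ay":0,"az":0,"jaw":0.3},{"tx":0,"ty":0,"tz":-1,"ax":0,"ay":0,"az":0,"jaw":0.3},{"tx":0,"ty":0,"tz":0,"ax":0,"ay":0,"az":0,"jaw":0.3}]'
python3 -m jog '[{"tx":0,"ty":0,"tz":0,"ax":0,"ay":0,"az":-0.01,"jaw":0.3},{"tx":0,"ty":0,"tz":0,"ax":0,"ay":0,"az":-0.02,"jaw":0.3},{"tx":0,"ty":0,"tz":0,"ax":0,"ay":0,"az":-0.03,"jaw":0.3},{"tx":0,"ty":0,"tz":0,"ax":0,"ay":0,"az":-0.04,"jaw":0.3},{"tx":0,"ty":0,"tz":0,"ax":0,"ay":0,"az":-0.05,"jaw":0.3}]'
python3 - <<'E'
from h import *
goto([611,-26,140],0.04)
E
```

```text
time_s: 20.15
eef_pos: [611.8, -25.9, 85.1]
ee_rot: [0.0, 1.0, 0.02, 0.0]
force: [0.3, -0.8, -2.1]
grip_width: 0.716
grip_force: 54.4
time_s: 20.78
eef_pos: [611.7, -25.9, 129.9]
ee_rot: [-0.0, 1.0, 0.02, 0.0]
force: [-0.4, -0.5, -1.2]
grip_width: 0.715
grip_force: 54.4
time_s: 21.4
eef_pos: [611.7, -25.9, 145.1]
ee_rot: [-0.0, 1.0, 0.02, -0.0]
force: [-0.1, 0.7, -0.8]
grip_width: 0.717
grip_force: 54.4
time_s: 22.02
eef_pos: [611.7, -25.9, 145.3]
ee_rot: [-0.0, 0.995, 0.096, -0.0]
force: [-0.0, -0.5, -1.8]
grip_width: 0.712
grip_force: 54.4
P [611.7 -25.9 145.3] d tool [-0.7 -0.   5.3] rot [-0.     0.    -1.418] j6 1.14 t 22.025
 tool x [ 0.982  0.191 -0.   ] y [ 0.191 -0.982 -0.   ] F [-0.  -0.5 -1.8] grip 0.712 54.4
```

```bash
python3 -m jog '[{"tx":0,"ty":0,"tz":0,"ax":0,"ay":0,"az":-0.06,"jaw":0.3},{"tx":0,"ty":0,"tz":0,"ax":0,"ay":0,"az":-0.06,"jaw":0.3},{"tx":0,"ty":0,"tz":0,"ax":0,"ay":0,"az":-0.06,"jaw":0.3},{"tx":0,"ty":0,"tz":0,"ax":0,"ay":0,"az":-0.06,"jaw":0.3},{"tx":0,"ty":0,"tz":0,"ax":0,"ay":0,"az":-0.06,"jaw":0.3}]' >/dev/null
python3 -m jog '[{"tx":0,"ty":0,"tz":0,"ax":0,"ay":0,"az":-0.06,"jaw":0.3},{"tx":0,"ty":0,"tz":0,"ax":0,"ay":0,"az":-0.06,"jaw":0.3},{"tx":0,"ty":0,"tz":0,"ax":0,"ay":0,"az":-0.06,"jaw":0.3},{"tx":0,"ty":0,"tz":0,"ax":0,"ay":0,"az":-0.06,"jaw":0.3},{"tx":0,"ty":0,"tz":0,"ax":0,"ay":0,"az":-0.06,"jaw":0.3}]' >/dev/null
python3 -m jog '[{"tx":0,"ty":0,"tz":0,"ax":0,"ay":0,"az":-0.06,"jaw":0.3},{"tx":0,"ty":0,"tz":0,"ax":0,"ay":0,"az":-0.06,"jaw":0.3},{"tx":0,"ty":0,"tz":0,"ax":0,"ay":0,"az":-0.06,"jaw":0.3},{"tx":0,"ty":0,"tz":0,"ax":0,"ay":0,"az":-0.06,"jaw":0.3},{"tx":0,"ty":0,"tz":0,"ax":0,"ay":0,"az":-0.06,"jaw":0.3}]'
python3 -m jog '[{"tx":0,"ty":0,"tz":0,"ax":0,"ay":0,"az":-0.06,"jaw":0.3},{"tx":0,"ty":0,"tz":0,"ax":0,"ay":0,"az":-0.06,"jaw":0.3},{"tx":0,"ty":0,"tz":0,"ax":0,"ay":0,"az":-0.06,"jaw":0.3},{"tx":0,"ty":0,"tz":0,"ax":0,"ay":0,"az":-0.06,"jaw":0.3},{"tx":0,"ty":0,"tz":0,"ax":0,"ay":0,"az":-0.06,"jaw":0.3}]' >/dev/null
python3 -m jog '[{"tx":0,"ty":0,"tz":0,"ax":0,"ay":0,"az":-0.06,"jaw":0.3},{"tx":0,"ty":0,"tz":0,"ax":0,"ay":0,"az":-0.06,"jaw":0.3},{"tx":0,"ty":0,"tz":0,"ax":0,"ay":0,"az":-0.05,"jaw":0.3},{"tx":0,"ty":0,"tz":0,"ax":0,"ay":0,"az":-0.03,"jaw":0.3},{"tx":0,"ty":0,"tz":0,"ax":0,"ay":0,"az":-0.015,"jaw":0.3}]'
python3 -m jog '[{"tx":0,"ty":0,"tz":0,"ax":0,"ay":0,"az":0,"jaw":0.3},{"tx":0,"ty":0,"tz":0,"ax":0,"ay":0,"az":0,"jaw":0.3},{"tx":0,"ty":0,"tz":0,"ax":0,"ay":0,"az":0,"jaw":0.3},{"tx":0,"ty":0,"tz":0,"ax":0,"ay":0,"az":0,"jaw":0.3},{"tx":0,"ty":0,"tz":0,"ax":0,"ay":0,"az":0,"jaw":0.3}]' >/dev/null
python3 - <<'E'
from h import *
goto([611,-26,145],0.04)
c=capture('side'); save(c,'side10',(270,120,470,340),2.7)
E
```

```text
time_s: 23.9
eef_pos: [611.7, -25.9, 145.3]
ee_rot: [-0.0, 0.854, 0.52, -0.0]
force: [0.0, -0.3, -2.1]
grip_width: 0.719
grip_force: 54.4
time_s: 25.15
eef_pos: [611.8, -25.9, 145.3]
ee_rot: [0.0, 0.695, 0.719, -0.0]
force: [-0.0, -0.2, -1.2]
grip_width: 0.713
grip_force: 54.4
P [611.7 -25.9 145.3] d tool [-0.1 -0.7  0.3] rot [-0.     0.    -0.006] j6 -0.27 t 25.775
 tool x [-0.034  0.999 -0.   ] y [ 0.999  0.034 -0.   ] F [ 0.1 -0.3 -1.7] grip 0.718 54.4
```

View pics/side10.png

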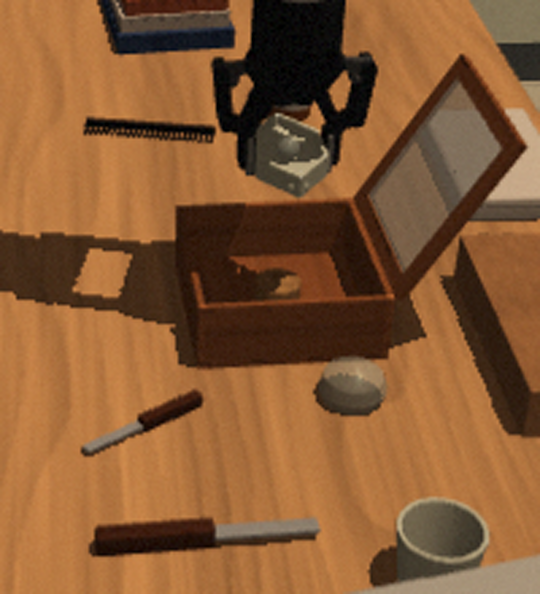

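The dish is held crosswise and level at crop (292,155), the bead is at its middle at (291,145), the lid is fully open, and the opener is flat at (205,533). I hand the job in.

```bash
python3 -c "
from rig import finish_job; print(finish_job())"
```

```text
the job is handed in; nothing more can be done
None
```

I handed the job in with the lid open at its stop, the opener let go flat on the table, and the dish held level and crosswise well above the case with the bead at its middle; the rig returned no verdict.

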